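# Empties from the drip rack to the carrier, order reversed

### The arm

A 6-joint arm with a two-finger parallel gripper is mounted at the origin on the work surface. World frame = base frame: x ahead of the robot, y to its left, z up, the work surface at z = 0. Lengths are in mm, angles in rad, forces in N, time in s.
With the tool pointing down it reaches from about 350 to 975 mm from the base axis. Payload 7.1 kg.
Tool frame: the origin (TCP) lies midway between the tips of the shut fingers; the grasp point (between the pads) lies 19 mm behind it (ctrl.grip_depth is the distance from the TCP to the grasp point, in mm); z points along the fingers, y is the line along which they close (so a half turn about z gives the same grasp; the last joint's range is limited). The gripper opens to 88 mm and grips with 3 to 60 N. Pads are 20 mm wide; open, the fingers measure 115 mm over their backs; the gripper's body (75 mm by 178 mm) begins 61 mm behind the grasp point.
Start: joints at [-1.296, 0.423, 1.63, -0, 1.089, -0.019], TCP at [181.013, -598.197, 222.675] pointing down, gripper open.
Joint ranges: [-3, 3], [-0.9, 2.11], [0.09, 2.58], [-1.31, 4.45], [0.11, 2.69], [-2.54, 2.54]. Speed limits (rad/s): [2.39, 2.39, 3.01, 3.14, 3.14, 3.14].

### API

Orientations are given as a rotation vector (axis times angle).
In Python, from workcell import ctrl, cams gives the robot as it stands.
- The arm moves only by the tool move_arm, never from a script. Its argument "steps" is a list of rows, each a list of 3 entries, a list of its own where there are three numbers: the shift along the tool's x, y, z in units of 25 mm (1.0 is 25 mm), then the turn about the tool's z in units of 5 degrees (1.0 is 5 degrees), then the closure, from 0 (fully open) to 1 (shut). A call has 1 to 20 rows; each row shifts and turns the commanded pose from where the row before left it, along the tool's axes as they then stand; what a row does not reach is not made up. A row lasts 1/12 s, in which the tool goes at most 41.7 mm and 7.16 degrees, less where a joint would pass 70% of its speed; a pose out of reach is approached as far as the arm can. A call is refused whole if a number of a shift passes 1 or a number of a turn 1, either way. A call with a gripper value outside its range is refused whole. The fingers move at their own pace and stop on an object; the grip force is fixed at half the most. Time passes only in rows, so rows that do not move let the fingers close. It gives the time, the measured TCP pose, the force, the opening and the grip force at its end, in the units of the state.
- ctrl.get_obs(): the state, without advancing time (a new reading comes with each control period).
- cams.get_image(name): name is "scene" or "side" or "wrist"; returns a dict with "image" (384x512x3 uint8, red, green, blue), "camera_matrix" (3x3 intrinsics, pixels), "k1" (the pictures are not rectified: a ray, as slopes to the right and down, at radius r is drawn at 1 + k1 r^2 times it, then the intrinsics apply), "xyz" and "rotation" of the camera in the world; the wrist camera has in their place "mount" (4x4, takes a point from camera to tool coordinates, whose origin is the TCP and whose axes are the flange's). Camera axes: x right, y down, z forward; pixel columns grow to the right and rows downward; lengths in mm; the calibration is good to about 2 mm. A picture is of the moment at which its call begins: read the wrist's pose just before it. There is no depth.
- ctrl.close_job(): hands the job in; it is judged then, once.
Trained networks look in the newest picture that a camera, given by its name, has taken for a name from the list of things; names that differ only in an ending like _2 or _b are one class to them, and where a whole thing is asked for, a point or a joint stands for the part that bears it (a point fixed in the world has none). Each returns a list of dicts, best first, with "p" (0 to 1); they miss things now and then, are a little off and sometimes report something else, mostly with a low value. They report only what shows in the picture. A call takes as long as a camera call. They do not tell look-alikes from the thing itself.
- cams.boxes_of(camera, thing): "rect" ([centre column, centre row, width, height] in pixels, round what is visible of it).
- cams.cut_out(camera, thing): "pixels" (384x512 bool, what is visible of it) and "rect" ([centre column, centre row, width, height] in pixels, round what is visible of it).
The state is a dict: "t": time; "qpos": joint angles; "qvel": joint speeds; "joint_torque": joint torques, N m; "ee_pos": TCP position; "orientation": TCP orientation; "ft_force": force on the tool from outside, world axes, zero at the start; "moment": the same for the moment, N m; "width": finger opening in mm; "grasp_force": force on a finger pad.
Only numpy, scipy, OpenCV 4.12 (cv2) and the standard library are available. Lean on these libraries where they do the work, as an engineer would, in place of code of your own. Each camera call takes 0.05 s, during which the arm holds its last target. There are 200 camera calls.

### The job

Move the four rinsed empties from the steel drip rack into the wooden carrier, one in each bay, in reverse order: the one that stood at the left end of the drip rack goes into the bay at the right end of the carrier, its neighbour into the next bay, and so on. Stand each one upright on the floor of its bay, never tip one over on the way, and set each one down gently without letting it drop.

Things in the scene. Friction and masses are not known exactly. Their poses are not given: they have to be found in the camera images.
- bottle: empty small green glass bottle, upright, 185 mm tall: body 56 mm diameter up to 95 mm, then a sloping shoulder, a straight neck of 27 mm diameter from 130 mm to the top; about 0.17 kg. Can be lifted by the neck. Origin: centre of its underside, z up
- tub: empty white plastic tub, open at the top, 75 mm tall, 58 mm diameter at the foot widening to 64 mm at the rim; about 30 g. Origin: centre of its underside, z up
- wide_can: empty wide aluminium drinks can, upright, 66 mm diameter, 115 mm tall (top 12 mm narrowing to 55 mm diameter); about 20 g. Origin: centre of its underside, z up
- small_can: empty small aluminium drinks can, upright, 53 mm diameter, 90 mm tall (top 12 mm narrowing to 45 mm diameter); about 15 g. Origin: centre of its underside, z up
- plate_bottle: fixed grey ribbed drip plate, 88 x 88 x 5 mm, on which the green bottle stands at the start (centred within 4 mm); lies on the drip rack's 6 mm base plate. Origin: centre of its underside; axes parallel to the drip rack's. It stays put, so it shows where that thing began in the row.
- plate_tub: fixed grey ribbed drip plate, 88 x 88 x 5 mm, on which the white tub stands at the start (centred within 4 mm); lies on the drip rack's 6 mm base plate. Origin: centre of its underside; axes parallel to the drip rack's. It stays put, so it shows where that thing began in the row.
- plate_wide_can: fixed grey ribbed drip plate, 88 x 88 x 5 mm, on which the wide can stands at the start (centred within 4 mm); lies on the drip rack's 6 mm base plate. Origin: centre of its underside; axes parallel to the drip rack's. It stays put, so it shows where that thing began in the row.
- plate_small_can: fixed grey ribbed drip plate, 88 x 88 x 5 mm, on which the small can stands at the start (centred within 4 mm); lies on the drip rack's 6 mm base plate. Origin: centre of its underside; axes parallel to the drip rack's. It stays put, so it shows where that thing began in the row.
- drip_rack: fixed steel drip rack, 101 (x) by 386 mm (y), 6 mm base plate, thin wire rail around its edge (top 24 mm above the worktop). Holds the four drip plates in a row along its y, centres at y = +142.5, +47.5, -47.5, -142.5 mm. Origin: centre of its underside; +y to the robot's left (within 0.1 rad), +x away from the robot. May stand nearer or farther than the carrier
- carrier: fixed light-wood tray, 101 (x) by 386 mm (y), walls 6 mm thick, 22 mm high, floor 6 mm above the worktop; cross walls make four bays in a row along its y, each 89 x 89 mm inside, centres at y = +142.5, +47.5, -47.5, -142.5 mm, x = 0. Origin: centre of its underside; +y to the robot's left (within 0.1 rad), +x away from the robot
Mind the look-alikes: they are no part of the job. What is shaped like the small_can but green is not meant.

How it is judged:
By the outcome, as a careful person would: the job done as asked, in the order asked, and still so for the second after the job is handed in, with the robot touching nothing.
It also fails if it takes over 112 s, if anything falls off the work surface, if the arm or the gripper's body presses on something with over 40 N, if the wrist force passes 120 N, or if a joint passes its speed limit or range.

## Working session

There is one attempt and no reset: what is moved stays moved. The work goes in short steps, Python scripts to look and compute and a tool call to move; the robot and the scene stay as the last step left them, time stands still between calls to the robot, and variables do not carry over. Pictures are saved under pics/ and viewed, at most 14 in all, crops included, and the job is handed in when it is done.

Besides the shell and the picture viewer there is one more tool, called after "Emit:" as a command line: name --argument value ..., lists and objects as JSON in quotes. move_arm: Moves the arm, as the interface text tells. Its arguments: {"type":"object","properties":{"steps":{"type":"array"}},"required":["steps"]}

```bash
mkdir -p pics; ls; python3 - <<'E'
from workcell import ctrl,cams
import cv2
print(ctrl.get_obs())
for n in ["scene","side"]:
    d=cams.get_image(n); cv2.imwrite(f"pics/{n}0.png",cv2.resize(d["image"][:,:,::-1],(800,600)))
    print(n,d["camera_matrix"],d["k1"],d["xyz"],d["rotation"])
    for t in ["bottle","tub","wide_can","small_can","plate_bottle","drip_rack","carrier"]:
        print(t,[([round(float(v)) for v in b["rect"]],round(float(b["p"]),2)) for b in cams.boxes_of(n,t)])
E
```

```text
pics
{'t': 0.0, 'qpos': array([-1.29597602e+00,  4.23847625e-01,  1.63065952e+00,  1.92633079e-05,
        1.08859772e+00, -1.90218534e-02]), 'qvel': array([-3.31601214e-04, -5.26563043e-05, -7.11755713e-05, -1.55074432e-04,
        1.31193752e-03, -6.52877219e-04]), 'joint_torque': array([ 7.89838959e-04, -5.44616318e+01, -2.73659581e+01,  6.43986580e-02,
        2.27819884e-02, -1.35040632e-04]), 'ee_pos': array([ 180.88965389, -597.68550559,  221.90943593]), 'orientation': array([-3.10626289e+00, -4.59673645e-01,  2.76269869e-04]), 'ft_force': array([ 0.39492075, -0.26517223,  0.23774321]), 'moment': array([ 0.07107484,  0.01997121, -0.0005859 ]), 'grasp_force': 0.0, 'width': 87.97950609531993}
scene [[421.56462516   0.         252.1195241 ]
 [  0.         421.56462516 191.76370552]
 [  0.           0.           1.        ]] -0.0806026626623129 [830.66204802 378.73387776 631.39907079] [-0.66161516 -2.73964721  0.98714646]
bottle [([256, 217, 34, 93], 0.91)]
tub [([232, 197, 34, 51], 0.77)]
wide_can [([286, 283, 52, 76], 0.83)]
small_can [([235, 109, 27, 48], 0.74), ([216, 158, 27, 51], 0.58), ([190, 131, 29, 46], 0.57), ([251, 260, 56, 49], 0.23)]
plate_bottle [([253, 259, 59, 48], 0.84)]
drip_rack [([252, 246, 142, 193], 0.96)]
carrier [([214, 159, 26, 46], 0.74), ([348, 210, 157, 169], 0.68)]
side [[405.66419243   0.         260.51286765]
 [  0.         405.66419243 192.70296573]
 [  0.           0.           1.        ]] -0.0364346901682699 [557.4754345  513.75621578 620.45102536] [-0.14738414  2.87764403 -1.13790312]
bottle [([237, 192, 37, 92], 0.61), ([240, 231, 46, 36], 0.3)]
tub [([251, 177, 20, 45], 0.92)]
wide_can [([224, 251, 39, 70], 0.77)]
small_can [([305, 118, 24, 46], 0.94), ([260, 115, 25, 38], 0.87), ([253, 143, 27, 45], 0.77), ([214, 116, 24, 41], 0.69)]
plate_bottle [([240, 232, 44, 36], 0.86), ([253, 141, 26, 41], 0.71)]
drip_rack []
carrier [([342, 236, 62, 170], 0.94)]
```

View pics/scene0.png

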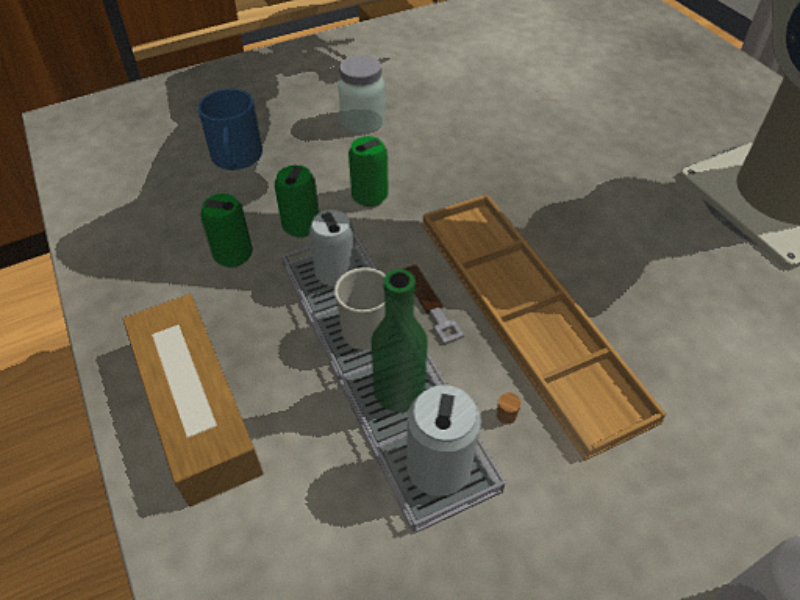

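View pics/side0.png

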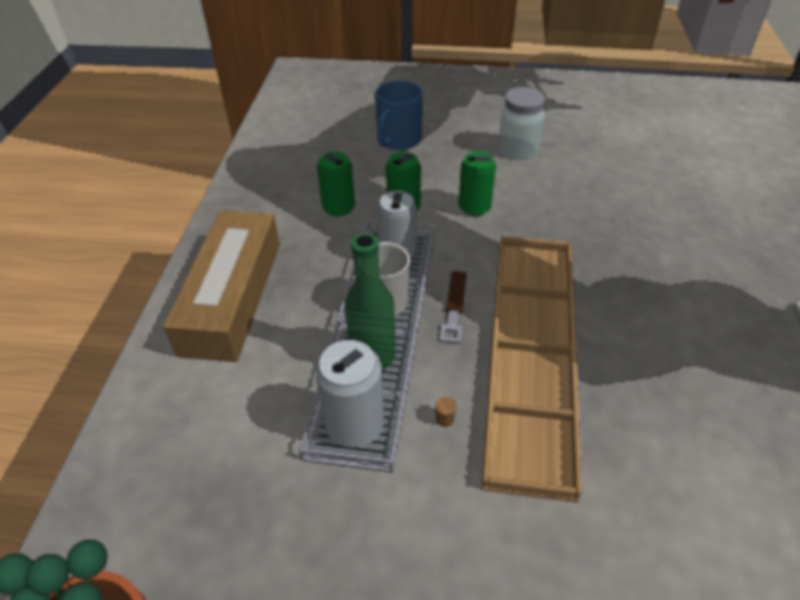

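Rack row, left to right (from near the scene camera to far): wide can (440,440), bottle (400,340), tub (362,310), small can (330,250). The green cans are decoys. The carrier runs from (456,205) to (625,435). The wide can goes to the bay at carrier y=-142.5, the bottle to -47.5, the tub to +47.5 and the small can to +142.5.

```bash
cat > fit.py <<'E'
import numpy as np,cv2
from workcell import ctrl,cams
from scipy.optimize import minimize
from scipy.spatial.transform import Rotation as Rn
S=4
def proj(d,P):
    R=Rn.from_rotvec(d["rotation"]).as_matrix() if np.shape(d["rotation"])==(3,) else np.array(d["rotation"])
    c=(np.asarray(P)-d["xyz"])@R; s=c[:,:2]/c[:,2:]; s=s*(1+d["k1"]*(s**2).sum(1,keepdims=True))
    K=d["camera_matrix"]; return s*[K[0,0],K[1,1]]+K[:2,2]
def hullmask(d,Ps):
    m=np.zeros((384*S,512*S),np.uint8)
    for P in Ps:
        h=cv2.convexHull((proj(d,P)*S+S/2).astype(np.float32)).astype(np.int32)
        cv2.fillConvexPoly(m,h,1)
    return cv2.resize(m.astype(np.float32),(512,384),interpolation=cv2.INTER_AREA)
PR={"bottle":[(0,28),(95,28),(130,13.5),(185,13.5)],"tub":[(0,29),(75,32)],
 "wide_can":[(0,33),(103,33),(115,27.5)],"small_can":[(0,26.5),(78,26.5),(90,22.5)]}
a=np.linspace(0,2*np.pi,36)
def ring(z,r): return np.c_[r*np.cos(a),r*np.sin(a),0*a+z]
def parts(n):
    if n=="carrier": H=22
    elif n=="drip_rack": H=24
    else: return [np.r_[ring(*p),ring(*q)] for p,q in zip(PR[n],PR[n][1:])]
    return [np.array([[x,y,z] for x in(-50.5,50.5) for y in (-193,193) for z in (0,H)],float)]
def place(n,v,z=0):
    R=Rn.from_euler("z",v[2] if len(v)>2 else 0).as_matrix()
    return [p@R.T+[v[0],v[1],z] for p in parts(n)]
def fit(n,v0,views,z=0):  # views: [(d,mask,ignore)]
    v0=np.array(v0,float)
    def cost(v):
        c=0
        for d,m,ig in views:
            h=hullmask(d,place(n,v,z)); k=~ig
            c+=np.abs(h-m)[k].sum()/max(1,m[k].sum())
        return c/len(views)
    sx=np.vstack([v0]+[v0+e for e in np.diag([25,25,.1][:len(v0)])])
    for i in range(2):
        r=minimize(cost,v0,method="Nelder-Mead",options=dict(initial_simplex=sx,xatol=.05,fatol=1e-5)); v0=r.x
        sx=np.vstack([v0]+[v0+e for e in np.diag([-4,4,.02][:len(v0)])])
    return r.x,r.fun
def ray(d,px,z):
    f=lambda q:((proj(d,[[q[0],q[1],z]])[0]-px)**2).sum()
    return minimize(f,[700,0],method="Nelder-Mead").x
E
cat > look.py <<'E'
from fit import *
import json
NM=["bottle","tub","wide_can","small_can","drip_rack","carrier"]
G={}; D={}
for c in ["scene","side"]:
    D[c]=cams.get_image(c)
    for n in NM:
        L=[(b["pixels"],b["rect"],b["p"]) for b in cams.cut_out(c,n)]
        G[c,n]=L
        print(c,n,[(np.round(r).tolist(),round(float(p),2),int(m.sum())) for m,r,p in L])
import pickle; pickle.dump((D,G),open("g.pkl","wb"))
d=D["scene"]
for nm,px,z in [("rackA",(285,260),24),("rackB",(503,488),24),("car1",(424,216),22),("car2",(488,197),22),("car3",(663,414),22)]:
    print(nm,ray(d,np.array(px)*.64,z).round(1))
E
python3 look.py
```

```text
scene bottle [([256.0, 218.0, 33.0, 90.0], 0.74, 2348)]
scene tub [([231.0, 201.0, 37.0, 52.0], 0.93, 1332)]
scene wide_can [([286.0, 283.0, 46.0, 73.0], 0.95, 2758)]
scene small_can [([190.0, 132.0, 29.0, 49.0], 0.9, 1039), ([215.0, 159.0, 29.0, 48.0], 0.87, 1141), ([146.0, 148.0, 32.0, 45.0], 0.87, 1116), ([236.0, 111.0, 26.0, 43.0], 0.74, 974)]
scene drip_rack [([251.0, 246.0, 141.0, 192.0], 0.78, 1760)]
scene carrier [([348.0, 210.0, 159.0, 173.0], 0.61, 10076)]
side bottle [([237.0, 194.0, 36.0, 91.0], 0.6, 1909)]
side tub [([252.0, 176.0, 17.0, 46.0], 0.92, 651), ([225.0, 272.0, 58.0, 42.0], 0.17, 783)]
side wide_can [([222.0, 251.0, 43.0, 64.0], 0.98, 2447)]
side small_can [([254.0, 143.0, 26.0, 42.0], 0.86, 841), ([216.0, 117.0, 18.0, 40.0], 0.61, 788), ([305.0, 119.0, 21.0, 46.0], 0.58, 878)]
side drip_rack [([235.0, 223.0, 86.0, 154.0], 0.87, 1256), ([227.0, 272.0, 57.0, 45.0], 0.25, 783)]
side carrier [([342.0, 236.0, 60.0, 169.0], 0.86, 9153)]
rackA [712.3  -0. ]
rackB [618.  191.3]
car1 [ 501.1 -182.1]
car2 [ 403.9 -175.2]
car3 [420.8 200.6]
```

```bash
cat > run.py <<'E'
from fit import *
import pickle
D,G=pickle.load(open("g.pkl","rb"))
pick={("scene","small_can"):1,("side","small_can"):0}
M={k:L[pick.get(k,0)][0] for k,L in G.items()}
O=["bottle","tub","wide_can","small_can"]
def ig(c,n): 
    m=np.zeros((384,512),bool)
    for o in O:
        if o!=n: m|=M[c,o]
    return cv2.dilate(m.astype(np.uint8),np.ones((3,3)))>0
cs=["scene","side"]
res={}
print("carrier",fit("carrier",[455,10,0],[(D[c],M[c,"carrier"],np.zeros((384,512),bool)) for c in cs]))
for c in cs: print(c,fit("carrier",[455,10,0],[(D[c],M[c,"carrier"],np.zeros((384,512),bool))]))
for n,v in [("wide_can",(660,150)),("bottle",(655,55)),("tub",(650,-40)),("small_can",(650,-135))]:
    for cc in (cs,cs[:1],cs[1:]):
        r=fit(n,v,[(D[c],M[c,n],ig(c,n)) for c in cc],11); print(n,cc,r[0].round(1),round(r[1],3))
        if len(cc)==2: res[n]=r[0]
P=np.array([res[n] for n in ["wide_can","bottle","tub","small_can"]])
u=np.polyfit(P[:,1],P[:,0],1); print("row yaw",-np.arctan(u[0]), np.linalg.norm(np.diff(P,axis=0),axis=1))
E
python3 run.py
```

```text
carrier (array([ 4.58704223e+02,  7.21534387e+00, -4.11936017e-02]), np.float64(0.022048877712711266))
scene (array([ 4.59009198e+02,  7.71877700e+00, -4.36342473e-02]), np.float64(0.01949558356490671))
side (array([ 4.58056736e+02,  7.84924099e+00, -4.16500730e-02]), np.float64(0.02157079646017699))
wide_can ['scene', 'side'] [659.8 136.3] 0.042
wide_can ['scene'] [659.1 136.7] 0.043
wide_can ['side'] [660.5 134.9] 0.035
bottle ['scene', 'side'] [653.5  38.2] 0.033
bottle ['scene'] [653.1  38.3] 0.039
bottle ['side'] [654.1  37.3] 0.022
tub ['scene', 'side'] [648.7 -52.3] 0.033
tub ['scene'] [647.8 -52.3] 0.023
tub ['side'] [649.8 -52.5] 0.03
small_can ['scene', 'side'] [ 644.7 -150.1] 0.046
small_can ['scene'] [ 644.9 -150.6] 0.055
small_can ['side'] [ 644.7 -150. ] 0.037
row yaw -0.05262649889527761 [98.35650795 90.67096374 97.82727517]
```

Emit:
move_arm --steps '[[[0, 0, -0.1], -0.94, 0], [[0, 0, -0.1], -0.94, 0], [[0, 0, -0.1], -0.94, 0], [[0, 0, -0.1], -0.94, 0], [[0, 0, -0.1], -0.94, 0], [[0, 0, -0.1], -0.94, 0], [[0, 0, -0.1], -0.94, 0], [[0, 0, -0.1], -0.94, 0], [[0, 0, -0.1], -0.94, 0], [[0, 0, -0.1], -0.94, 0], [[0, 0, -0.1], -0.94, 0], [[0, 0, -0.1], -0.94, 0], [[0, 0, -0.1], -0.94, 0], [[0, 0, -0.1], -0.94, 0], [[0, 0, -0.1], -0.94, 0]]'

```text
t: 2.75
ee_pos: [181.0, -598.2, 260.3]
orientation: [2.268, 2.174, -0.0]
ft_force: [0.5, -0.3, 0.0]
width: 87.7
grasp_force: 0.0
```

```bash
cat > go.py <<'E'
import sys,numpy as np
from workcell import ctrl
from scipy.spatial.transform import Rotation as Rn
o=ctrl.get_obs(); R=Rn.from_rotvec(o["orientation"]).as_matrix(); p=o["ee_pos"]
print("t",round(o["t"],2),"p",p.round(1),"yaw",np.degrees(np.arctan2(R[1,0],R[0,0])).round(2),"zax",R[:,2].round(3),"w",round(o["width"],1),"gf",round(o["grasp_force"],1),"ft",o["ft_force"].round(1),"q",o["qpos"].round(2))
a=[float(x) for x in sys.argv[1:]]
for i in range(0,len(a),3):
    t=np.array(a[i:i+3]); print(t,"units",(R.T@(t-p)/25).round(2)); p=t
E
python3 go.py 659.8 136.3 265 659.8 136.3 60
```

```text
t 2.75 p [ 181.  -598.2  260.3] yaw 87.57 zax [ 0. -0. -1.] w 87.7 gf 0.0 ft [ 0.5 -0.3  0. ] q [-1.3   0.38  1.6   0.    1.16 -1.25]
[659.8 136.3 265. ] units [30.17 17.89 -0.19]
[659.8 136.3  60. ] units [ 0.  -0.   8.2]
```

Emit:
move_arm --steps '[[[0.97, 0.58, 0], 0, 0], [[0.97, 0.58, 0], 0, 0], [[0.97, 0.58, 0], 0, 0], [[0.97, 0.58, 0], 0, 0], [[0.97, 0.58, 0], 0, 0], [[0.97, 0.58, 0], 0, 0], [[0.97, 0.58, 0], 0, 0], [[0.97, 0.58, 0], 0, 0], [[0.97, 0.58, 0], 0, 0], [[0.97, 0.58, 0], 0, 0], [[0.97, 0.58, 0], 0, 0], [[0.97, 0.58, 0], 0, 0], [[0.97, 0.58, 0], 0, 0], [[0.97, 0.58, 0], 0, 0], [[0.97, 0.58, 0], 0, 0], [[0.97, 0.58, 0], 0, 0]]'

```text
t: 4.08
ee_pos: [431.5, -220.2, 260.4]
orientation: [2.272, 2.169, 0.0]
ft_force: [0.1, 0.3, -0.2]
width: 87.9
grasp_force: 0.0
```

Emit:
move_arm --steps '[[[0.97, 0.58, 0], 0, 0], [[0.97, 0.58, 0], 0, 0], [[0.97, 0.58, 0], 0, 0], [[0.97, 0.58, 0], 0, 0], [[0.97, 0.58, 0], 0, 0], [[0.97, 0.58, 0], 0, 0], [[0.97, 0.58, 0], 0, 0], [[0.97, 0.58, 0], 0, 0], [[0.97, 0.58, 0], 0, 0], [[0.97, 0.58, 0], 0, 0], [[0.97, 0.58, 0], 0, 0], [[0.97, 0.58, 0], 0, 0], [[0.97, 0.58, 0], 0, 0], [[0.97, 0.58, 0], 0, 0], [[0.5, 0.2, 0], 0, 0], [[0.5, 0.15, 0], 0, 0], [[0, 0, 0], 0, 0], [[0, 0, 0], 0, 0]]'

```text
t: 5.58
ee_pos: [658.7, 132.6, 259.9]
orientation: [-2.272, -2.17, 0.001]
ft_force: [-0.2, 0.1, -0.4]
width: 88.2
grasp_force: 0.0
```

```bash
python3 go.py 659.8 136.3 120 659.8 136.3 60;  python3 - <<'E'
from workcell import cams
import cv2
d=cams.get_image("scene"); cv2.imwrite("pics/scene1.png",cv2.resize(d["image"][:,:,::-1],(800,600)))
E
```

```text
t 5.58 p [658.7 132.6 259.9] yaw 87.37 zax [-0.001 -0.    -1.   ] w 88.2 gf 0.0 ft [-0.2  0.1 -0.4] q [ 0.18  0.46  1.49 -0.    1.2   0.23]
[659.8 136.3 120. ] units [0.15 0.04 5.6 ]
[659.8 136.3  60. ] units [0.  0.  2.4]
```

View pics/scene1.png

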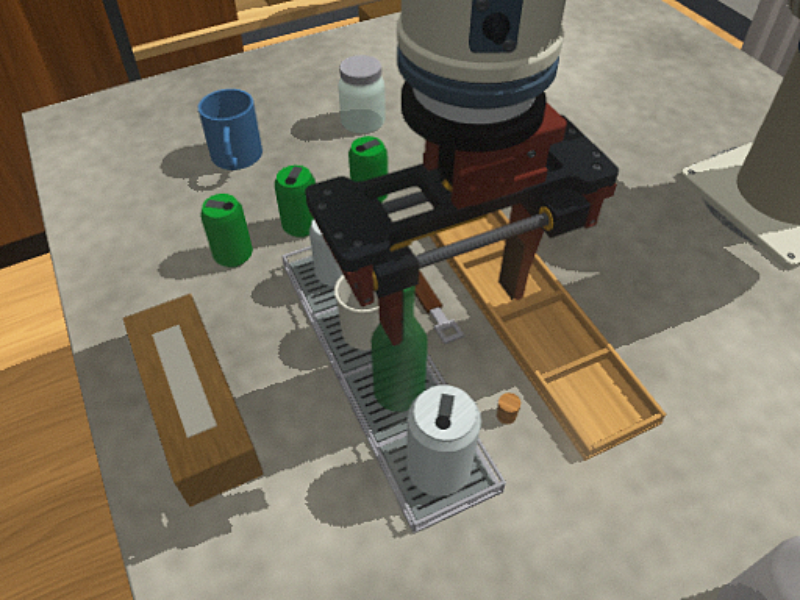

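The image shows the gripper above the wide can (445,420), fingers across the rack, clear of the bottle. Descending now.

Emit:
move_arm --steps '[[[0.15, 0.04, 0.5], 0, 0], [[0, 0, 0.7], 0, 0], [[0, 0, 0.7], 0, 0], [[0, 0, 0.7], 0, 0], [[0, 0, 0.7], 0, 0], [[0, 0, 0.7], 0, 0], [[0, 0, 0.7], 0, 0], [[0, 0, 0.7], 0, 0], [[0, 0, 0.7], 0, 0], [[0, 0, 0.7], 0, 0], [[0, 0, 0.7], 0, 0], [[0, 0, 0.5], 0, 0], [[0, 0, 0], 0, 0], [[0, 0, 0], 0, 0.2], [[0, 0, 0], 0, 0.3], [[0, 0, 0], 0, 0.4], [[0, 0, 0], 0, 0.4], [[0, 0, 0], 0, 0.4], [[0, 0, 0], 0, 0.4], [[0, 0, 0], 0, 0.4]]'

```text
t: 7.3
ee_pos: [661.2, 136.7, 61.4]
orientation: [2.272, 2.168, 0.002]
ft_force: [0.2, 0.1, 6.0]
width: 65.3
grasp_force: 30.0
```

```bash
python3 go.py 659.8 136.3 260 456 136.3 260 452.7 -135 260
```

```text
t 7.3 p [661.2 136.7  61.4] yaw 87.33 zax [ 0.002  0.    -1.   ] w 65.3 gf 30.0 ft [0.2 0.1 6. ] q [ 0.19  0.69  1.59 -0.    0.86  0.23]
[659.8 136.3 260. ] units [-0.01 -0.04 -7.94]
[456.  136.3 260. ] units [-0.38 -8.14 -0.01]
[ 452.7 -135.   260. ] units [-10.85   0.37  -0.  ]
```

Emit:
move_arm --steps '[[[0, 0, -0.4], 0, 0.4], [[0, 0, -0.8], 0, 0.4], [[0, 0, -0.8], 0, 0.4], [[0, 0, -0.8], 0, 0.4], [[0, 0, -0.8], 0, 0.4], [[0, 0, -0.4], 0, 0.4], [[-0.03, -0.4, 0], 0, 0.4], [[-0.03, -0.8, 0], 0, 0.4], [[-0.03, -0.8, 0], 0, 0.4], [[-0.03, -0.8, 0], 0, 0.4], [[-0.03, -0.8, 0], 0, 0.4], [[-0.03, -0.8, 0], 0, 0.4], [[-0.03, -0.8, 0], 0, 0.4], [[-0.03, -0.8, 0], 0, 0.4], [[-0.03, -0.8, 0], 0, 0.4], [[-0.03, -0.8, 0], 0, 0.4], [[-0.05, -0.4, 0], 0, 0.4], [[-0.2, 0, 0], 0, 0.4]]'

```text
t: 8.8
ee_pos: [457.0, 132.0, 159.3]
orientation: [-2.27, -2.169, 0.004]
ft_force: [0.4, -0.0, 0.0]
width: 65.1
grasp_force: 30.0
```

Emit:
move_arm --steps '[[[-0.5, 0.02, 0], 0, 0.4], [[-0.8, 0.03, 0], 0, 0.4], [[-0.8, 0.03, 0], 0, 0.4], [[-0.8, 0.03, 0], 0, 0.4], [[-0.8, 0.03, 0], 0, 0.4], [[-0.8, 0.03, 0], 0, 0.4], [[-0.8, 0.03, 0], 0, 0.4], [[-0.8, 0.03, 0], 0, 0.4], [[-0.8, 0.03, 0], 0, 0.4], [[-0.8, 0.03, 0], 0, 0.4], [[-0.8, 0.03, 0], 0, 0.4], [[-0.8, 0.03, 0], 0, 0.4], [[-0.8, 0.03, 0], 0, 0.4], [[-0.4, 0, 0], 0, 0.4], [[0, 0, 0], 0, 0.4], [[0, 0, 0], 0, 0.4]]'

```text
t: 10.13
ee_pos: [457.3, -130.8, 159.9]
orientation: [-2.274, -2.167, -0.0]
ft_force: [0.3, 0.2, -0.2]
width: 65.0
grasp_force: 30.0
```

```bash
python3 go.py 452.7 -135 160 452.7 -135 57; cat > snap.py <<'E'
import sys,cv2
from workcell import cams
d=cams.get_image(sys.argv[1]); cv2.imwrite(f"pics/{sys.argv[2]}.png",cv2.resize(d["image"][:,:,::-1],(800,600)))
E
python3 snap.py scene scene2
```

```text
t 10.13 p [ 457.3 -130.8  159.9] yaw 87.24 zax [-0.  0. -1.] w 65.0 gf 30.0 ft [ 0.3  0.2 -0.2] q [-0.3   0.3   2.    0.    0.84 -0.26]
[ 452.7 -135.   160. ] units [-0.18 -0.18 -0.  ]
[ 452.7 -135.    57. ] units [-0.    0.    4.12]
```

View pics/scene2.png

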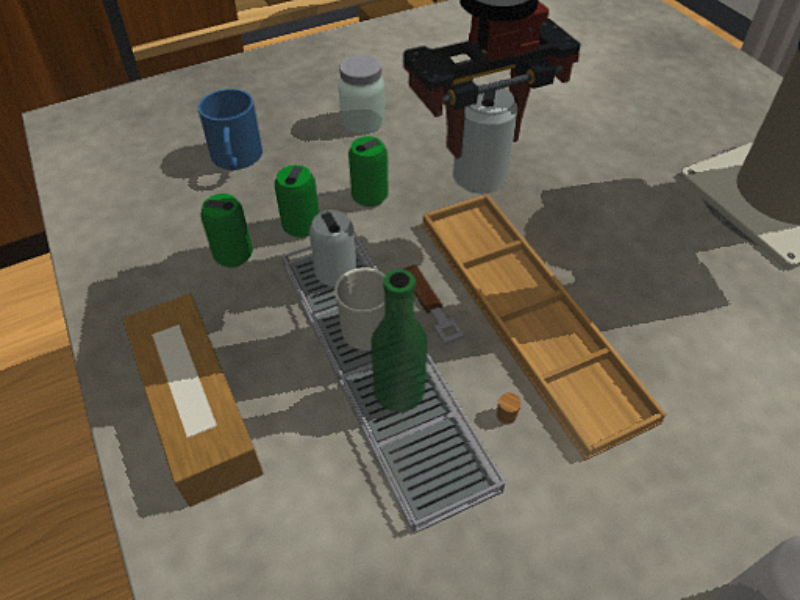

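The wide can is held upright above the far bay. Lowering it.

Emit:
move_arm --steps '[[[-0.18, -0.18, 0.3], 0, 0.4], [[0, 0, 0.6], 0, 0.4], [[0, 0, 0.6], 0, 0.4], [[0, 0, 0.6], 0, 0.4], [[0, 0, 0.6], 0, 0.4], [[0, 0, 0.5], 0, 0.4], [[0, 0, 0.3], 0, 0.4], [[0, 0, 0.2], 0, 0.4], [[0, 0, 0.1], 0, 0.4], [[0, 0, 0.1], 0, 0.4], [[0, 0, 0.05], 0, 0.4], [[0, 0, 0.05], 0, 0.4], [[0, 0, 0.05], 0, 0.4], [[0, 0, 0], 0, 0.4], [[0, 0, 0], 0, 0.4]]'

```text
t: 11.43
ee_pos: [452.7, -134.9, 59.1]
orientation: [2.272, 2.169, 0.0]
ft_force: [-0.0, -0.4, 0.2]
width: 64.9
grasp_force: 30.0
```

```bash
python3 go.py 452.7 -135 57
```

```text
t 11.43 p [ 452.7 -134.9   59.1] yaw 87.33 zax [ 0. -0. -1.] w 64.9 gf 30.0 ft [-0.  -0.4  0.2] q [-0.31  0.48  2.06  0.    0.6  -0.27]
[ 452.7 -135.    57. ] units [-0.   -0.    0.09]
```

Emit:
move_arm --steps '[[[0, 0, 0.03], 0, 0.4], [[0, 0, 0.03], 0, 0.4], [[0, 0, 0.03], 0, 0.4], [[0, 0, 0], 0, 0.4], [[0, 0, 0], 0, 0.4]]'

```text
t: 11.85
ee_pos: [452.6, -134.8, 56.6]
orientation: [-2.272, -2.169, 0.0]
ft_force: [-1.4, -0.4, 0.2]
width: 65.0
grasp_force: 30.0
```

Emit:
move_arm --steps '[[[0, 0, 0.02], 0, 0.4], [[0, 0, 0.02], 0, 0.4], [[0, 0, 0], 0, 0.4], [[0, 0, 0], 0, 0.4]]'

```text
t: 12.18
ee_pos: [452.7, -134.9, 56.4]
orientation: [2.272, 2.169, 0.0]
ft_force: [-3.1, 0.3, 10.7]
width: 65.1
grasp_force: 30.0
```

Emit:
move_arm --steps '[[[0, 0, 0], 0, 0.25], [[0, 0, 0], 0, 0.15], [[0, 0, 0], 0, 0], [[0, 0, 0], 0, 0], [[0, 0, 0], 0, 0], [[0, 0, -0.2], 0, 0], [[0, 0, -0.5], 0, 0], [[0, 0, -0.8], 0, 0], [[0, 0, -0.8], 0, 0], [[0, 0, -0.8], 0, 0], [[0, 0, -0.8], 0, 0], [[0, 0, -0.8], 0, 0], [[0, 0, -0.8], 0, 0], [[0, 0, -0.8], 0, 0], [[0, 0, -0.8], 0, 0], [[0, 0, -0.5], 0, 0], [[0, 0, 0], 0, 0], [[0, 0, 0], 0, 0]]'

```text
t: 13.68
ee_pos: [452.7, -134.9, 246.1]
orientation: [2.272, 2.168, 0.001]
ft_force: [0.4, -0.5, 0.2]
width: 87.6
grasp_force: 0.0
```

```bash
python3 go.py 653.5 38.2 245 653.5 38.2 147;python3 snap.py scene scene3
```

```text
t 13.68 p [ 452.7 -134.9  246.1] yaw 87.33 zax [ 0.001 -0.    -1.   ] w 87.6 gf 0.0 ft [ 0.4 -0.5  0.2] q [-0.31  0.17  1.94 -0.    1.04 -0.27]
[653.5  38.2 245. ] units [7.29 7.7  0.05]
[653.5  38.2 147. ] units [ 0.   -0.01  3.92]
```

View pics/scene3.png

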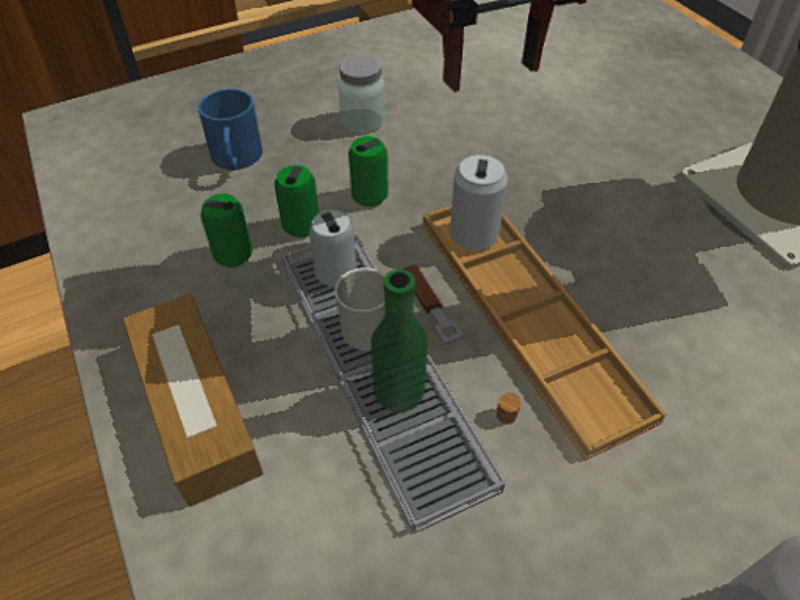

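The wide can stands upright in the far bay (478,210). The bottle is next.

Emit:
move_arm --steps '[[[0.4, 0.4, 0], 0, 0], [[0.73, 0.77, 0], 0, 0], [[0.73, 0.77, 0], 0, 0], [[0.73, 0.77, 0], 0, 0], [[0.73, 0.77, 0], 0, 0], [[0.73, 0.77, 0], 0, 0], [[0.73, 0.77, 0], 0, 0], [[0.73, 0.77, 0], 0, 0], [[0.73, 0.77, 0], 0, 0], [[0.73, 0.77, 0], 0, 0], [[0.32, 0.37, 0], 0, 0], [[0, 0, 0], 0, 0], [[0, 0, 0], 0, 0], [[0, 0, 0], 0, 0]]'

```text
t: 14.9
ee_pos: [652.1, 37.4, 244.8]
orientation: [-2.272, -2.168, 0.003]
ft_force: [0.5, 0.1, -0.5]
width: 87.6
grasp_force: 0.0
```

```bash
python3 go.py 653.5 38.2 245 653.5 38.2 147
```

```text
t 14.9 p [652.1  37.4 244.8] yaw 87.31 zax [-0.002 -0.    -1.   ] w 87.6 gf 0.0 ft [ 0.5  0.1 -0.5] q [ 0.04  0.44  1.54 -0.    1.16  0.09]
[653.5  38.2 245. ] units [ 0.03  0.06 -0.01]
[653.5  38.2 147. ] units [0.   0.01 3.92]
```

Emit:
move_arm --steps '[[[0.03, 0.06, 0.4], 0, 0], [[0, 0, 0.6], 0, 0], [[0, 0, 0.6], 0, 0], [[0, 0, 0.6], 0, 0], [[0, 0, 0.6], 0, 0], [[0, 0, 0.6], 0, 0], [[0, 0, 0.5], 0, 0], [[0, 0, 0], 0, 0.2], [[0, 0, 0], 0, 0.4], [[0, 0, 0], 0, 0.5], [[0, 0, 0], 0, 0.6], [[0, 0, 0], 0, 0.65], [[0, 0, 0], 0, 0.68], [[0, 0, 0], 0, 0.7], [[0, 0, 0], 0, 0.75], [[0, 0, 0], 0, 0.85], [[0, 0, 0], 0, 0.85], [[0, 0, 0], 0, 0.85]]'

```text
t: 16.4
ee_pos: [654.9, 39.0, 148.2]
orientation: [-2.272, -2.169, 0.0]
ft_force: [-0.5, 0.8, -0.2]
width: 26.1
grasp_force: 30.0
```

```bash
python3 go.py 653.5 38.2 247 456.7 38.2 247 456.7 -40.1 247
```

```text
t 16.4 p [654.9  39.  148.2] yaw 87.34 zax [-0.  0. -1.] w 26.1 gf 30.0 ft [-0.5  0.8 -0.2] q [0.04 0.55 1.61 0.   0.98 0.09]
[653.5  38.2 247. ] units [-0.03 -0.05 -3.95]
[456.7  38.2 247. ] units [-0.37 -7.86  0.  ]
[456.7 -40.1 247. ] units [-3.13  0.15 -0.  ]
```

Emit:
move_arm --steps '[[[0, 0, -0.3], 0, 0.85], [[0, 0, -0.6], 0, 0.85], [[0, 0, -0.7], 0, 0.85], [[0, 0, -0.7], 0, 0.85], [[0, 0, -0.5], 0, 0.85], [[0, 0, -0.2], 0, 0.85], [[-0.1, -0.3, 0], 0, 0.85], [[-0.3, -0.6, 0], 0, 0.85], [[-0.35, -0.75, 0], 0, 0.85], [[-0.35, -0.8, 0], 0, 0.85], [[-0.35, -0.8, 0], 0, 0.85], [[-0.35, -0.8, 0], 0, 0.85], [[-0.35, -0.8, 0], 0, 0.85], [[-0.35, -0.8, 0], 0, 0.85], [[-0.35, -0.8, 0], 0, 0.85], [[-0.3, -0.7, 0], 0, 0.85], [[-0.2, -0.5, 0], 0, 0.85], [[-0.15, -0.3, 0], 0, 0.85], [[0, 0, 0], 0, 0.85], [[0, 0, 0], 0, 0.85]]'

```text
t: 18.07
ee_pos: [452.6, -39.3, 223.2]
orientation: [2.273, 2.168, 0.001]
ft_force: [0.9, -0.8, -2.3]
width: 25.8
grasp_force: 30.0
```

```bash
python3 go.py 456.7 -40.1 223 456.7 -40.1 143.2; python3 snap.py scene scene4
```

```text
t 18.07 p [452.6 -39.3 223.2] yaw 87.31 zax [ 0.001  0.    -1.   ] w 25.8 gf 30.0 ft [ 0.9 -0.8 -2.3] q [-0.11  0.17  1.99  0.    0.98 -0.07]
[456.7 -40.1 223. ] units [-0.02  0.16  0.01]
[456.7 -40.1 143.2] units [-0.   -0.    3.19]
```

View pics/scene4.png

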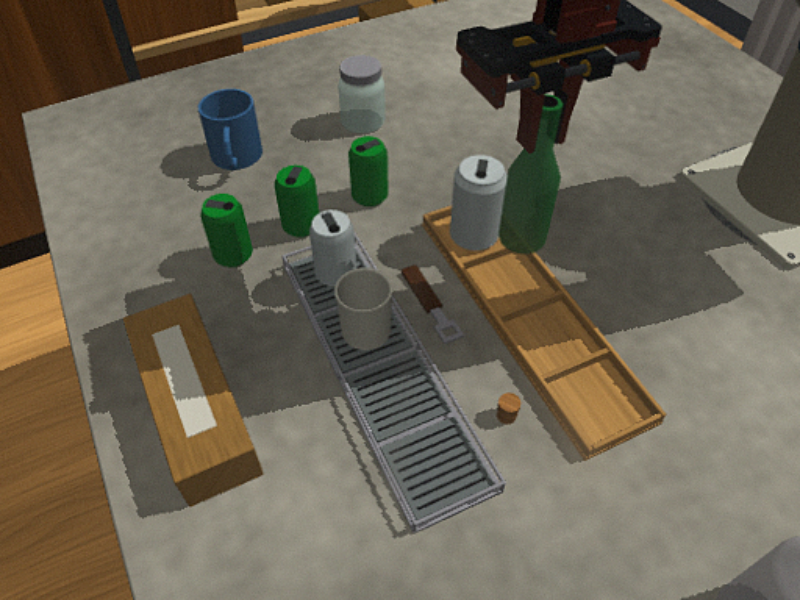

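The bottle is held upright at (530,190). Lowering to about 1.5 mm above the expected contact, then creeping.

Emit:
move_arm --steps '[[[-0.02, 0.16, 0.2], 0, 0.85], [[0, 0, 0.4], 0, 0.85], [[0, 0, 0.5], 0, 0.85], [[0, 0, 0.5], 0, 0.85], [[0, 0, 0.5], 0, 0.85], [[0, 0, 0.4], 0, 0.85], [[0, 0, 0.3], 0, 0.85], [[0, 0, 0.1], 0, 0.85], [[0, 0, 0.08], 0, 0.85], [[0, 0, 0.05], 0, 0.85], [[0, 0, 0.03], 0, 0.85], [[0, 0, 0], 0, 0.85], [[0, 0, 0], 0, 0.85]]'

```text
t: 19.2
ee_pos: [456.6, -39.9, 147.1]
orientation: [2.272, 2.169, 0.001]
ft_force: [-0.8, 0.1, -1.4]
width: 25.9
grasp_force: 30.0
```

Emit:
move_arm --steps '[[[0, 0, 0.03], 0, 0.85], [[0, 0, 0.03], 0, 0.85], [[0, 0, 0], 0, 0.85], [[0, 0, 0], 0, 0.85]]'

```text
t: 19.53
ee_pos: [456.3, -39.9, 145.2]
orientation: [2.273, 2.169, 0.0]
ft_force: [0.0, 0.7, -1.8]
width: 26.1
grasp_force: 30.0
```

Emit:
move_arm --steps '[[[0, 0, 0.03], 0, 0.85], [[0, 0, 0.02], 0, 0.85], [[0, 0, 0], 0, 0.85], [[0, 0, 0], 0, 0.85]]'

```text
t: 19.87
ee_pos: [456.2, -39.9, 143.8]
orientation: [-2.272, -2.169, 0.0]
ft_force: [-0.6, 0.5, -2.3]
width: 25.9
grasp_force: 30.0
```

Emit:
move_arm --steps '[[[0, 0, 0.02], 0, 0.85], [[0, 0, 0.01], 0, 0.85], [[0, 0, 0], 0, 0.85], [[0, 0, 0], 0, 0.85]]'

```text
t: 20.2
ee_pos: [456.3, -39.9, 143.2]
orientation: [-2.272, -2.169, 0.0]
ft_force: [-0.0, -0.2, -1.1]
width: 25.9
grasp_force: 30.0
```

Emit:
move_arm --steps '[[[0, 0, 0.02], 0, 0.85], [[0, 0, 0.01], 0, 0.85], [[0, 0, 0], 0, 0.85], [[0, 0, 0], 0, 0.85]]'

```text
t: 20.53
ee_pos: [456.5, -39.9, 143.1]
orientation: [2.272, 2.169, 0.0]
ft_force: [-2.2, -0.1, 7.0]
width: 25.8
grasp_force: 30.0
```

Emit:
move_arm --steps '[[[0, 0, 0], 0, 0.68], [[0, 0, 0], 0, 0.6], [[0, 0, 0], 0, 0.4], [[0, 0, 0], 0, 0.1], [[0, 0, 0], 0, 0], [[0, 0, 0], 0, 0], [[0, 0, -0.3], 0, 0], [[0, 0, -0.6], 0, 0], [[0, 0, -0.8], 0, 0], [[0, 0, -0.8], 0, 0], [[0, 0, -0.8], 0, 0], [[0, 0, -0.5], 0, 0], [[0, 0, -0.2], 0, 0], [[0, 0, 0], 0, 0], [[0, 0, 0], 0, 0]]'

```text
t: 21.78
ee_pos: [456.0, -39.9, 242.3]
orientation: [-2.273, -2.169, -0.0]
ft_force: [-1.1, 0.5, -0.5]
width: 87.7
grasp_force: 0.0
```

```bash
python3 go.py 648.7 -52.3 240 648.7 -52.3 42;python3 snap.py scene scene5
```

```text
t 21.78 p [456.  -39.9 242.3] yaw 87.33 zax [ 0.  0. -1.] w 87.7 gf 0.0 ft [-1.1  0.5 -0.5] q [-0.11  0.15  1.97  0.    1.03 -0.07]
[648.7 -52.3 240. ] units [-0.14  7.72  0.09]
[648.7 -52.3  42. ] units [-0.   -0.    7.92]
```

View pics/scene5.png

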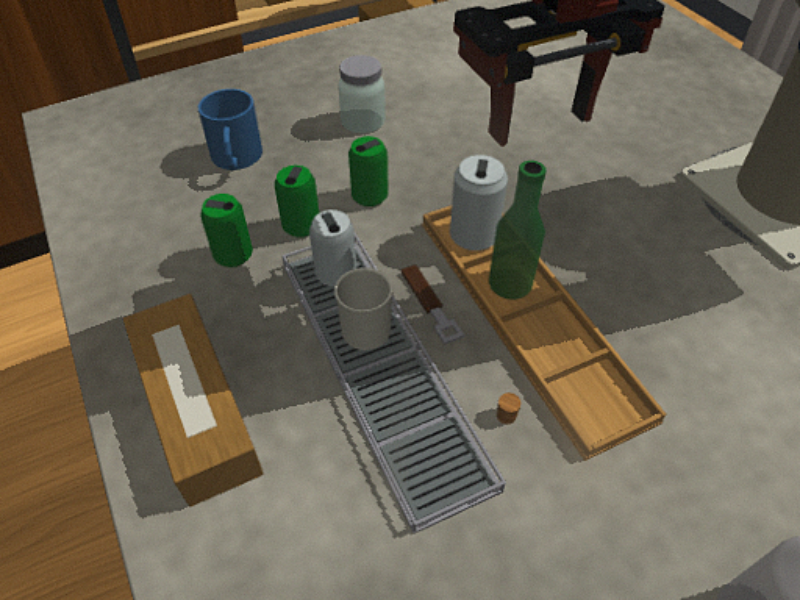

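The bottle stands upright in its bay (515,250). On to the tub.

Emit:
move_arm --steps '[[[0, 0.4, 0], 0, 0], [[-0.02, 0.8, 0], 0, 0], [[-0.02, 0.8, 0], 0, 0], [[-0.02, 0.8, 0], 0, 0], [[-0.02, 0.8, 0], 0, 0], [[-0.02, 0.8, 0], 0, 0], [[-0.02, 0.8, 0], 0, 0], [[-0.02, 0.8, 0], 0, 0], [[0, 0.8, 0], 0, 0], [[0, 0.6, 0.2], 0, 0], [[0, 0.32, 0.4], 0, 0], [[0, 0, 0.7], 0, 0], [[0, 0, 0.7], 0, 0], [[0, 0, 0.5], 0, 0], [[0, 0, 0.2], 0, 0], [[0, 0, 0], 0, 0], [[0, 0, 0], 0, 0]]'

```text
t: 23.25
ee_pos: [648.9, -52.4, 174.8]
orientation: [-2.272, -2.169, 0.0]
ft_force: [0.0, 0.4, 1.3]
width: 88.1
grasp_force: 0.0
```

```bash
python3 go.py 648.7 -52.3 42
```

```text
t 23.25 p [648.9 -52.4 174.8] yaw 87.33 zax [-0.  0. -1.] w 88.1 gf 0.0 ft [0.  0.4 1.3] q [-0.1   0.51  1.6  -0.    1.02 -0.05]
[648.7 -52.3  42. ] units [ 0.   -0.01  5.31]
```

Emit:
move_arm --steps '[[[0, 0, 0.4], 0, 0], [[0, 0, 0.6], 0, 0], [[0, 0, 0.7], 0, 0], [[0, 0, 0.7], 0, 0], [[0, 0, 0.7], 0, 0], [[0, 0, 0.7], 0, 0], [[0, 0, 0.7], 0, 0], [[0, 0, 0.5], 0, 0], [[0, 0, 0.3], 0, 0], [[0, 0, 0], 0, 0.1], [[0, 0, 0], 0, 0.2], [[0, 0, 0], 0, 0.25], [[0, 0, 0], 0, 0.3], [[0, 0, 0], 0, 0.35], [[0, 0, 0], 0, 0.45], [[0, 0, 0], 0, 0.45], [[0, 0, 0], 0, 0.45], [[0, 0, 0], 0, 0.45]]'

```text
t: 24.75
ee_pos: [649.8, -52.5, 43.5]
orientation: [2.271, 2.168, 0.002]
ft_force: [-0.3, -0.5, 6.6]
width: 61.5
grasp_force: 30.0
```

```bash
python3 go.py 648.7 -52.3 142 652 54.9 142 460.7 54.9 142
```

```text
t 24.75 p [649.8 -52.5  43.5] yaw 87.33 zax [ 0.002 -0.    -1.   ] w 61.5 gf 30.0 ft [-0.3 -0.5  6.6] q [-0.1   0.69  1.65 -0.    0.8  -0.05]
[648.7 -52.3 142. ] units [ 0.01 -0.04 -3.94]
[652.   54.9 142. ] units [ 4.29 -0.07 -0.  ]
[460.7  54.9 142. ] units [-0.36 -7.64 -0.02]
```

Emit:
move_arm --steps '[[[0, 0, -0.3], 0, 0.45], [[0, 0, -0.7], 0, 0.45], [[0, 0, -0.9], 0, 0.45], [[0, 0, -0.9], 0, 0.45], [[0, 0, -0.7], 0, 0.45], [[0.3, 0, -0.4], 0, 0.45], [[0.6, 0, 0], 0, 0.45], [[0.8, -0.01, 0], 0, 0.45], [[0.8, -0.02, 0], 0, 0.45], [[0.8, -0.02, 0], 0, 0.45], [[0.6, -0.2, 0], 0, 0.45], [[0.4, -0.4, 0], 0, 0.45], [[0, -0.7, 0], 0, 0.45], [[-0.04, -0.8, 0], 0, 0.45], [[-0.04, -0.8, 0], 0, 0.45], [[-0.04, -0.8, 0], 0, 0.45], [[-0.04, -0.8, 0], 0, 0.45], [[-0.04, -0.8, 0], 0, 0.45], [[-0.04, -0.8, 0], 0, 0.45], [[-0.04, -0.6, 0], 0, 0.45]]'

```text
t: 26.42
ee_pos: [481.7, 56.0, 139.3]
orientation: [-2.271, -2.168, 0.003]
ft_force: [0.8, -0.1, -1.3]
width: 61.7
grasp_force: 30.0
```

Emit:
move_arm --steps '[[[-0.04, -0.5, 0], 0, 0.45], [[-0.03, -0.4, 0], 0, 0.45], [[0, -0.2, 0], 0, 0.45], [[0, 0, 0], 0, 0.45], [[0, 0, 0], 0, 0.45]]'

```text
t: 26.83
ee_pos: [457.7, 55.5, 140.0]
orientation: [2.272, 2.169, 0.001]
ft_force: [0.3, 0.1, -0.6]
width: 61.7
grasp_force: 30.0
```

```bash
python3 go.py 460.7 54.9 142 460.7 54.9 38;python3 snap.py scene scene6
```

```text
t 26.83 p [457.7  55.5 140. ] yaw 87.34 zax [ 0.001  0.    -1.   ] w 61.7 gf 30.0 ft [ 0.3  0.1 -0.6] q [0.09 0.31 2.05 0.   0.78 0.14]
[460.7  54.9 142. ] units [-0.02  0.12 -0.08]
[460.7  54.9  38. ] units [-0.   -0.    4.16]
```

View pics/scene6.png

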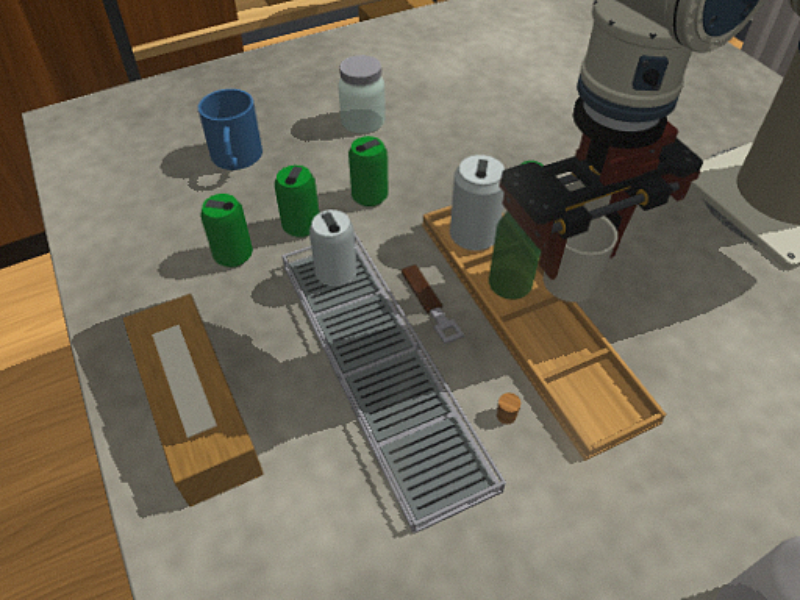

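The tub is held upright over its bay (585,255). Lowering.

Emit:
move_arm --steps '[[[-0.02, 0.12, 0.3], 0, 0.45], [[0, 0, 0.6], 0, 0.45], [[0, 0, 0.7], 0, 0.45], [[0, 0, 0.7], 0, 0.45], [[0, 0, 0.6], 0, 0.45], [[0, 0, 0.5], 0, 0.45], [[0, 0, 0.3], 0, 0.45], [[0, 0, 0.15], 0, 0.45], [[0, 0, 0.1], 0, 0.45], [[0, 0, 0], 0, 0.45], [[0, 0, 0], 0, 0.45], [[0, 0, 0], 0, 0.45]]'

```text
t: 27.88
ee_pos: [461.0, 54.8, 41.7]
orientation: [2.272, 2.169, 0.002]
ft_force: [0.3, -0.0, -0.5]
width: 61.7
grasp_force: 30.0
```

Emit:
move_arm --steps '[[[0, 0, 0.03], 0, 0.45], [[0, 0, 0.02], 0, 0.45], [[0, 0, 0], 0, 0.45], [[0, 0, 0], 0, 0.45]]'

```text
t: 28.22
ee_pos: [460.5, 54.8, 40.1]
orientation: [2.272, 2.169, 0.0]
ft_force: [0.0, 0.3, 0.2]
width: 61.7
grasp_force: 30.0
```

Emit:
move_arm --steps '[[[0, 0, 0.03], 0, 0.45], [[0, 0, 0.02], 0, 0.45], [[0, 0, 0], 0, 0.45], [[0, 0, 0], 0, 0.45]]'

```text
t: 28.55
ee_pos: [460.4, 54.7, 38.6]
orientation: [-2.272, -2.169, 0.0]
ft_force: [0.3, -1.0, 0.3]
width: 61.6
grasp_force: 30.0
```

Emit:
move_arm --steps '[[[0, 0, 0.02], 0, 0.45], [[0, 0, 0.01], 0, 0.45], [[0, 0, 0], 0, 0.45], [[0, 0, 0], 0, 0.45]]'

```text
t: 28.88
ee_pos: [460.5, 54.7, 38.4]
orientation: [2.272, 2.169, 0.0]
ft_force: [-2.6, -1.0, 8.6]
width: 61.5
grasp_force: 30.0
```

Emit:
move_arm --steps '[[[0, 0, 0], 0, 0.25], [[0, 0, 0], 0, 0.15], [[0, 0, 0], 0, 0], [[0, 0, 0], 0, 0], [[0, 0, 0], 0, 0], [[0, 0, -0.3], 0, 0], [[0, 0, -0.6], 0, 0], [[0, 0, -0.8], 0, 0], [[0, 0, -0.8], 0, 0], [[0, 0, -0.8], 0, 0], [[0, 0, -0.8], 0, 0], [[0, 0, -0.6], 0, 0], [[0, 0, -0.3], 0, 0], [[0, 0, 0], 0, 0], [[0, 0, 0], 0, 0]]'

```text
t: 30.13
ee_pos: [460.4, 54.8, 163.0]
orientation: [2.272, 2.169, 0.001]
ft_force: [-0.2, 0.4, -0.6]
width: 87.9
grasp_force: 0.0
```

```bash
python3 go.py 644.7 -150.1 160 644.7 -150.1 52
```

```text
t 30.13 p [460.4  54.8 163. ] yaw 87.34 zax [ 0.001  0.    -1.   ] w 87.9 gf 0.0 ft [-0.2  0.4 -0.6] q [0.09 0.28 2.02 0.   0.84 0.14]
[ 644.7 -150.1  160. ] units [-7.84  7.75  0.12]
[ 644.7 -150.1   52. ] units [-0.   -0.    4.32]
```

Emit:
move_arm --steps '[[[0, 0.5, 0], 0, 0], [[0, 0.9, 0], 0, 0], [[0, 0.9, 0], 0, 0], [[0, 0.9, 0], 0, 0], [[0, 0.9, 0], 0, 0], [[-0.4, 0.9, 0], 0, 0], [[-0.8, 0.6, 0], 0, 0], [[-0.8, 0.5, 0], 0, 0], [[-0.8, 0.4, 0], 0, 0], [[-0.8, 0.4, 0], 0, 0], [[-0.8, 0.4, 0], 0, 0], [[-0.8, 0.25, 0], 0, 0], [[-0.8, 0.2, 0], 0, 0], [[-0.8, 0, 0], 0, 0], [[-0.64, 0, 0], 0, 0], [[-0.4, 0, 0], 0, 0], [[0, 0, 0], 0, 0], [[0, 0, 0], 0, 0], [[0, 0, 0], 0, 0]]'

```text
t: 31.72
ee_pos: [644.6, -149.2, 162.6]
orientation: [-2.272, -2.169, 0.0]
ft_force: [0.3, 0.0, -0.2]
width: 88.2
grasp_force: 0.0
```

```bash
python3 go.py 644.7 -150.1 52
```

```text
t 31.72 p [ 644.6 -149.2  162.6] yaw 87.35 zax [-0.001  0.    -1.   ] w 88.2 gf 0.0 ft [ 0.3  0.  -0.2] q [-0.25  0.54  1.58  0.    1.01 -0.2 ]
[ 644.7 -150.1   52. ] units [-0.04  0.01  4.42]
```

Emit:
move_arm --steps '[[[-0.04, 0, 0.3], 0, 0], [[0, 0, 0.6], 0, 0], [[0, 0, 0.7], 0, 0], [[0, 0, 0.7], 0, 0], [[0, 0, 0.7], 0, 0], [[0, 0, 0.7], 0, 0], [[0, 0, 0.5], 0, 0], [[0, 0, 0.2], 0, 0], [[0, 0, 0], 0, 0.1], [[0, 0, 0], 0, 0.2], [[0, 0, 0], 0, 0.3], [[0, 0, 0], 0, 0.35], [[0, 0, 0], 0, 0.4], [[0, 0, 0], 0, 0.45], [[0, 0, 0], 0, 0.55], [[0, 0, 0], 0, 0.55], [[0, 0, 0], 0, 0.55], [[0, 0, 0], 0, 0.55]]'

```text
t: 33.22
ee_pos: [645.3, -151.2, 53.7]
orientation: [2.272, 2.168, 0.001]
ft_force: [-0.8, 1.3, 5.3]
width: 52.7
grasp_force: 30.0
```

```bash
python3 go.py 644.7 -150.1 152 655 149.8 152 464.7 149.8 152
```

```text
t 33.22 p [ 645.3 -151.2   53.7] yaw 87.33 zax [ 0.001 -0.    -1.   ] w 52.7 gf 30.0 ft [-0.8  1.3  5.3] q [-0.25  0.69  1.63  0.    0.83 -0.2 ]
[ 644.7 -150.1  152. ] units [ 0.04 -0.02 -3.93]
[655.  149.8 152. ] units [12.   -0.15 -0.  ]
[464.7 149.8 152. ] units [-0.35 -7.6  -0.01]
```

Emit:
move_arm --steps '[[[0, 0, -0.3], 0, 0.55], [[0, 0, -0.7], 0, 0.55], [[0, 0, -0.9], 0, 0.55], [[0, 0, -0.9], 0, 0.55], [[0, 0, -0.8], 0, 0.55], [[0, 0, -0.4], 0, 0.55], [[0.4, 0, 0], 0, 0.55], [[0.8, 0, 0], 0, 0.55], [[0.9, 0, 0], 0, 0.55], [[0.9, 0, 0], 0, 0.55], [[0.9, 0, 0], 0, 0.55], [[0.9, 0, 0], 0, 0.55], [[0.9, 0, 0], 0, 0.55], [[0.9, 0, 0], 0, 0.55], [[0.9, 0, 0], 0, 0.55], [[0.9, 0, 0], 0, 0.55], [[0.9, 0, 0], 0, 0.55], [[0.9, 0, 0], 0, 0.55], [[0.8, -0.3, 0], 0, 0.55], [[0.6, -0.6, 0], 0, 0.55]]'

```text
t: 34.88
ee_pos: [635.6, 141.9, 151.3]
orientation: [-2.271, -2.169, 0.001]
ft_force: [0.6, 0.2, 0.3]
width: 52.7
grasp_force: 30.0
```

Emit:
move_arm --steps '[[[0.05, -0.8, 0], 0, 0.55], [[0, -0.8, 0], 0, 0.55], [[0, -0.8, 0], 0, 0.55], [[0, -0.8, 0], 0, 0.55], [[0, -0.8, 0], 0, 0.55], [[0, -0.8, 0], 0, 0.55], [[0, -0.8, 0], 0, 0.55], [[0, -0.6, 0], 0, 0.55], [[0, -0.4, 0], 0, 0.55], [[0, -0.2, 0], 0, 0.55], [[0, 0, 0], 0, 0.55], [[0, 0, 0], 0, 0.55], [[0, 0, 0], 0, 0.55]]'

```text
t: 35.97
ee_pos: [467.0, 149.0, 152.9]
orientation: [2.272, 2.169, 0.001]
ft_force: [0.4, -0.9, -0.4]
width: 52.7
grasp_force: 30.0
```

```bash
python3 go.py 464.7 149.8 152 464.7 149.8 48.7;python3 snap.py scene scene7
```

```text
t 35.97 p [467.  149.  152.9] yaw 87.33 zax [ 0.001  0.    -1.   ] w 52.7 gf 30.0 ft [ 0.4 -0.9 -0.4] q [ 0.28  0.33  1.98 -0.    0.83  0.33]
[464.7 149.8 152. ] units [ 0.03 -0.09  0.04]
[464.7 149.8  48.7] units [-0.   -0.    4.13]
```

View pics/scene7.png

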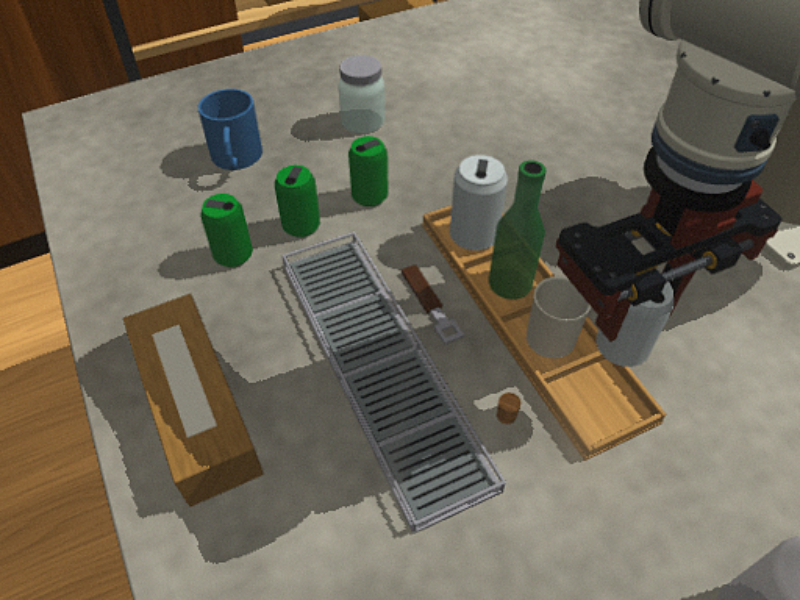

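The tub stands in its bay (558,320), and the small can is held above the last bay. Lowering.

Emit:
move_arm --steps '[[[0.03, -0.09, 0.3], 0, 0.55], [[0, 0, 0.6], 0, 0.55], [[0, 0, 0.7], 0, 0.55], [[0, 0, 0.7], 0, 0.55], [[0, 0, 0.6], 0, 0.55], [[0, 0, 0.5], 0, 0.55], [[0, 0, 0.3], 0, 0.55], [[0, 0, 0.2], 0, 0.55], [[0, 0, 0.1], 0, 0.55], [[0, 0, 0.05], 0, 0.55], [[0, 0, 0], 0, 0.55], [[0, 0, 0], 0, 0.55], [[0, 0, 0], 0, 0.55]]'

```text
t: 37.1
ee_pos: [464.3, 149.8, 52.2]
orientation: [2.272, 2.169, 0.002]
ft_force: [-0.8, -0.8, -0.2]
width: 52.6
grasp_force: 30.0
```

Emit:
move_arm --steps '[[[0, 0, 0.03], 0, 0.55], [[0, 0, 0.01], 0, 0.55], [[0, 0, 0], 0, 0.55], [[0, 0, 0], 0, 0.55]]'

```text
t: 37.43
ee_pos: [463.9, 149.7, 50.8]
orientation: [2.272, 2.169, 0.0]
ft_force: [-0.3, 0.2, -0.6]
width: 52.7
grasp_force: 30.0
```

Emit:
move_arm --steps '[[[0, 0, 0.03], 0, 0.55], [[0, 0, 0.02], 0, 0.55], [[0, 0, 0], 0, 0.55], [[0, 0, 0], 0, 0.55]]'

```text
t: 37.77
ee_pos: [463.8, 149.7, 49.4]
orientation: [-2.273, -2.169, 0.0]
ft_force: [0.2, 1.2, -0.4]
width: 52.7
grasp_force: 30.0
```

Emit:
move_arm --steps '[[[0, 0, 0.02], 0, 0.55], [[0, 0, 0.02], 0, 0.55], [[0, 0, 0], 0, 0.55], [[0, 0, 0], 0, 0.55]]'

```text
t: 38.1
ee_pos: [463.9, 149.7, 48.6]
orientation: [2.272, 2.169, 0.0]
ft_force: [-0.5, 0.0, 5.2]
width: 52.8
grasp_force: 30.0
```

Contact made; releasing.

Emit:
move_arm --steps '[[[0, 0, 0], 0, 0.35], [[0, 0, 0], 0, 0.2], [[0, 0, 0], 0, 0], [[0, 0, 0], 0, 0], [[0, 0, 0], 0, 0], [[0, 0, -0.3], 0, 0], [[0, 0, -0.6], 0, 0], [[0, 0, -0.8], 0, 0], [[0, 0, -0.8], 0, 0], [[0, 0, -0.8], 0, 0], [[0, 0, -0.8], 0, 0], [[0, 0, -0.8], 0, 0], [[0, 0, -0.8], 0, 0], [[0, 0, -0.8], 0, 0], [[0, 0, -0.5], 0, 0], [[0, 0, -0.2], 0, 0], [[0, 0, 0], 0, 0], [[0, 0, 0], 0, 0]]'

```text
t: 39.6
ee_pos: [463.6, 149.6, 228.3]
orientation: [-2.273, -2.169, 0.0]
ft_force: [-0.6, -0.3, -0.6]
width: 87.6
grasp_force: 0.0
```

```bash
python3 go.py;python3 snap.py scene scene8; python3 snap.py side side8
```

```text
t 39.6 p [463.6 149.6 228.3] yaw 87.33 zax [-0. -0. -1.] w 87.6 gf 0.0 ft [-0.6 -0.3 -0.6] q [ 0.29  0.21  1.92 -0.    1.01  0.33]
```

View pics/scene8.png

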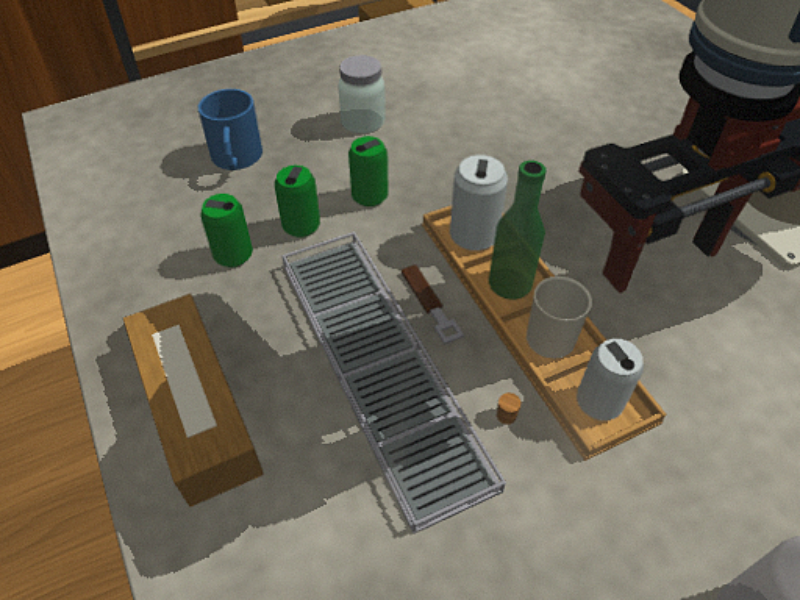

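View pics/side8.png

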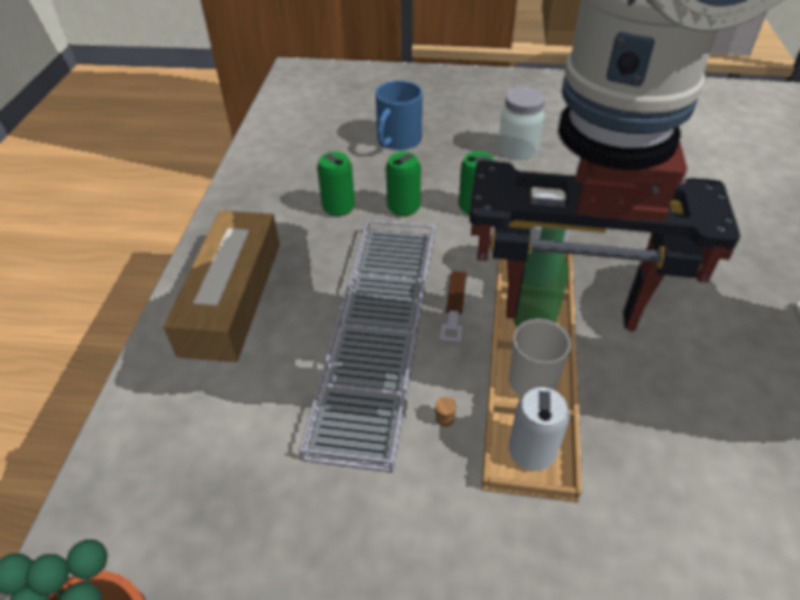

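All four stand upright in their bays: wide can (478,210), bottle (515,240), tub (558,320) and small can (610,380) in the scene view. The gripper is clear of everything.

```bash
python3 -c "
from workcell import ctrl
print(ctrl.close_job())"
```

```text
the job is handed in; nothing more can be done
None
```

The job is handed in at about 40 s: all four empties stand upright in the carrier in reverse order — wide can in the right-end bay, then bottle, tub, and small can at the left end — each lowered to contact before release.

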